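Plug the guard interlock tongue into the foil roller's switch

ROBOT

A 6-joint arm with a two-finger parallel gripper is mounted at the origin on the work surface; the furniture and walls round the work are solid. World frame = base frame: x ahead of the robot, y to its left, z up, the work surface at z = 0. Lengths are in mm, angles in rad, forces in N, time in s.
With the tool pointing down it reaches from about 300 to 825 mm from the base axis. Payload 5.4 kg.
Tool frame: the origin (TCP) lies between the finger pads; the fingertips stand 8 mm ahead of it and the grasp point (between the pads) lies 11 mm behind it (bot.nose_length is the distance from the TCP to the fingertips, in mm); z points along the fingers, y is the line along which they close (so a half turn about z gives the same grasp; the last joint's range is limited). The gripper opens to 92 mm and grips with 3 to 60 N. Pads are 20 mm wide; open, the fingers measure 128 mm over their backs; the gripper's body (75 mm by 189 mm) begins 69 mm behind the grasp point.
Start: joints at [-0.21, 0.158, 1.597, -0, 1.386, -0.21], TCP at [574.984, -0.018, 222.601] pointing down, gripper open.
Joint ranges: [-2.91, 2.91], [-0.94, 2.29], [0.18, 2.7], [-1.29, 4.43], [0.17, 2.64], [-3, 3]. Speed limits (rad/s): [2.57, 2.57, 3.14, 3.14, 3.14, 3.14].

INTERFACE

Orientations are given as [roll, pitch, yaw] about the fixed x, y, z axes, in that order (R = Rz(yaw) Ry(pitch) Rx(roll)).
In Python, from station import bot gives the robot as it stands.
- The arm moves only by the tool send_rows, never from a script. Its argument "series" is a list of rows, each an object with "dp": the shift along the tool's x, y, z in m, a list of three; "dr": the turn, a rotation vector about the tool's x, y, z in degrees, a list of three. In form: [{"dp": [dx, dy, dz], "dr": [rx, ry, rz]}, ...]. A call has 1 to 12 rows; each row is the pose to reach, as a shift and turn from the pose commanded when the call began, along the tool's axes at that moment; what a row does not reach only later rows make up. A row lasts 1/10 s, in which the tool goes at most 50 mm and 8.59 degrees, less where a joint would pass 70% of its speed; a pose out of reach is approached as far as the arm can. A call with a gripper value outside its range is refused whole. "fingers" is the finger opening in m, from 0 to 0.0919, set as the call begins (left out, the last holds). The fingers move at their own pace and stop on an object; "squeeze" is the grip in N (left out, the last holds). Time passes only in rows, so rows that repeat a pose let the fingers close. It gives the time, the measured TCP pose, the force, the opening and the grip force at its end, in the units of the state.
- bot.get_state(): the state, without advancing time (a new reading comes with each control period).
- bot.grab_frame(name): name is "scene" or "side" or "wrist"; returns a dict with "color" (384x512x3 uint8, red, green, blue), "depth" (384x512 float32, mm along the optical axis (not along the pixel's ray), 0 where there is no reading), "vertical_fov" (degrees; the focal length in pixels is half the picture's height over the tangent of half this angle, whatever the lens; pixels are square), "cx", "cy" (the principal point, pixels), "rvec" (rotation vector, rad) and "tvec" (3), from world to camera coordinates, as OpenCV has them. Camera axes: x right, y down, z forward; pixel columns grow to the right and rows downward; lengths in mm; the calibration is good to about 2 mm. A picture is of the moment at which its call begins.
- bot.sign_off(): hands the job in; it is judged then, once.
The state is a dict: "time": time; "q": joint angles; "dq": joint speeds; "tau": joint torques, N m; "position": TCP position; "orientation": TCP orientation; "ft_force": force on the tool from outside, world axes, zero at the start; "ft_torque": the same for the moment, N m; "grip_width": finger opening in mm; "gripper_force": force on a finger pad.
Only numpy, scipy, OpenCV 4.12 (cv2) and the standard library are available. Lean on these libraries where they do the work, as an engineer would, in place of code of your own. Each camera call takes 0.05 s, during which the arm holds its last target. There are 200 camera calls.

TASK

The foil roller's guard is down and it only needs its interlock made: take the red-handled actuator, the one with the flat steel tongue, out of its parking stand and push the tongue straight down into the slot of the yellow switch on the roller, fully home with the flange resting on the switch, before you let go. Leave the blue-handled actuator hanging where it is.

Things in the scene. Friction and masses are not known exactly. Their poses are not given: they have to be found in the camera images.
- tongue_key: Actuator to plug in, 0.14 kg: black flange 44 x 64 x 8 mm; on it a red grip 22 mm thick (x), 50 wide (y), 45 tall; below it a flat steel tongue 6 thick (x), 30 wide (y), 40 long. Origin: centre of flange underside; z up, grip at z +8 to +53 mm, tongue 0 to -40. Hangs upright in a fixed stand, flange on rails 55 mm above the table; lifts straight out. A half turn about z makes no difference.
- round_pin: Wrong actuator, to be left alone: the same flange and grip, but the grip is blue and below is a round brass pin of 12 mm. Origin: centre of flange underside, z up. Hangs in a like stand, its top 108 mm above the table; either one may be on the left.
- slot (a point): Centre of the slot mouth in the flat top of the yellow switch block (70 x 90 mm, top 70 mm above the table), fixed on the roller's grey base. z up. Slot 15 mm across (x), 40 long (y), 60 deep, flared 6 mm on every side at the mouth; the tongue's y goes along the slot's y. When home the actuator's origin is at this point. The 100 mm high roller begins 130 mm away along +x.
Mind the look-alikes: they are no part of the job. Of the things that look like the tongue_key, the larger one is meant.

How it is judged (in metres and radians):
On the way:
1. the tongue is pushed home in the slot (within 12 mm) while the gripper still holds the actuator (horizontal distance between tongue_key and slot below 0.012 m and angle between the y axis of tongue_key and the y axis of slot, either way round below 0.35 rad and angle between tongue_key's own z axis and vertical below 0.15 rad and z of tongue_key in the frame of slot below 0.012 m and contact force between the fingers and tongue_key above 0.3 N), for 0.1 s.
At the end, for the whole second after the job is handed in: The red-handled actuator is at rest and released in the slot: flange underside within 5 mm of the switch's top, centred within 12 mm, tongue along the slot within 20 degrees, upright within 8 degrees; the blue-handled actuator is within 30 mm of where it hung (horizontal distance between tongue_key and slot below 0.012 m and angle between the y axis of tongue_key and the y axis of slot, either way round below 0.35 rad and angle between tongue_key's own z axis and vertical below 0.15 rad and z of tongue_key in the frame of slot between -0.005 and 0.005 m and linear speed of tongue_key below 0.02 m/s and contact force between the fingers and tongue_key below 0.1 N and distance of round_pin from where it was at the start of the episode below 0.03 m); the robot touches nothing.
It fails at once if the blue-handled actuator is taken or knocked out of place (moved 30 mm) (distance of round_pin from where it was at the start of the episode above 0.03 m).
It also fails if it takes over 43 s, if anything falls off the work surface, if the arm or the gripper's body presses on something with over 40 N, if the wrist force passes 120 N, or if a joint passes its speed limit or range.

## Working session

There is one attempt and no reset: what is moved stays moved. The work goes in short steps, Python scripts to look and compute and a tool call to move; the robot and the scene stay as the last step left them, time stands still between calls to the robot, and variables do not carry over. Pictures are saved under pics/ and viewed, at most 10 in all, crops included, and the job is handed in when it is done.

Besides the shell and the picture viewer there is one more tool, called after "Call:" in YAML: its name, and indented under it one key for each argument. send_rows: Moves the arm, as the interface text tells. Its arguments: {"type":"object","properties":{"series":{"type":"array"},"fingers":{"type":"number"},"squeeze":{"type":"number"}},"required":["series"]}

```bash
mkdir -p pics
cat > h.py <<'E'
import numpy as np, cv2
from station import bot
def grab(n,save=None):
    f=bot.grab_frame(n)
    if save: cv2.imwrite('pics/'+save,f['color'][:,:,::-1]); np.savez('pics/'+save+'.npz',**f)
    return f
def cloud(f):
    d=np.asarray(f['depth'],float);h,w=d.shape
    fl=h/2/np.tan(np.radians(float(f['vertical_fov']))/2)
    v,u=np.mgrid[:h,:w]
    P=np.stack([(u-f['cx'])/fl*d,(v-f['cy'])/fl*d,d],-1)
    R=cv2.Rodrigues(np.asarray(f['rvec'],float))[0]
    return (P-np.asarray(f['tvec'],float).ravel())@R   # R^T(p-t)
E
python3 - <<'E'
from h import *
a=grab('scene','scene.png');b=grab('side','side.png');c=grab('wrist','wrist.png')
im=np.vstack([np.hstack([x['color'] for x in (a,b)])])[:,:,::-1]
cv2.imwrite('pics/both.png',cv2.resize(im,(800,300),interpolation=cv2.INTER_AREA))
print(bot.get_state())
E
```

```text
{'time': 0.15, 'q': array([-2.10059702e-01,  1.58905728e-01,  1.59794036e+00,  1.14600220e-05,
        1.38620441e+00, -2.10104902e-01]), 'dq': array([ 0.00027916, -0.00104504, -0.00279196, -0.00051447, -0.00129695,
       -0.00015155]), 'tau': array([ 3.99315013e-04, -3.85916662e+01, -3.22434962e+01,  7.02334754e-02,
        3.51220253e-02, -9.48688057e-05]), 'position': array([5.74525370e+02, 1.06839477e-01, 2.21845587e+02]), 'orientation': array([-3.14016921e+00, -3.15067566e-04,  1.57083919e+00]), 'ft_force': array([ 0.20757913,  0.26364336, -0.18189629]), 'ft_torque': array([-0.0026542 ,  0.03924038, -0.0446214 ]), 'gripper_force': 0.0, 'grip_width': 91.84581110964963}
```

View pics/scene.png

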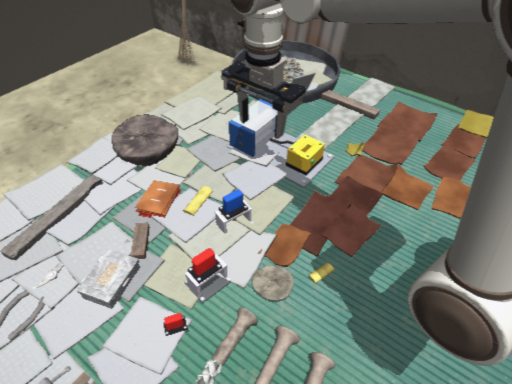

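View pics/side.png

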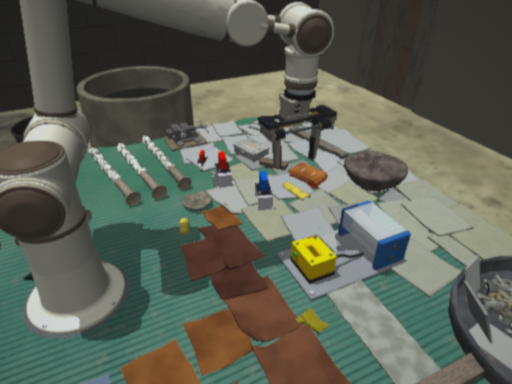

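Candidates: the red grip in a stand at scene (205,263), and a small red piece lying on the table at (175,323). The first is larger and hangs in a stand, so it is the one meant. The blue actuator is at (234,203) and the yellow switch at (305,152). I'll confirm in an enlarged crop and measure.

Run:
```python
from h import *
S=dict(np.load('pics/scene.png.npz'));D=dict(np.load('pics/side.png.npz'))
c1=cv2.resize(S['color'][230:350,130:260],(520,480));c2=cv2.resize(S['color'][120:200,250:350],(280,224));c3=cv2.resize(D['color'][225:289,280:360],(280,224))
im=np.zeros((480,800,3),np.uint8);im[:,:520]=c1;im[:224,520:]=c2;im[240:464,520:]=c3
cv2.imwrite('pics/crop.png',im[:,:,::-1])
for n,f in(('scene',S),('side',D)):
    P=cloud(f);hsv=cv2.cvtColor(f['color'],cv2.COLOR_RGB2HSV);H,s,v=[hsv[...,i].astype(int) for i in range(3)]
    for name,m in(('red',((H<6)|(H>174))&(s>190)&(v>90)),('blue',(H>105)&(H<125)&(s>150)),('yel',(H>24)&(H<33)&(s>190)&(v>90))):
        k,l,st,ce=cv2.connectedComponentsWithStats((m&(f['depth']>0)).astype(np.uint8))
        for i in range(1,k):
            if st[i,4]<40: continue
            p=P[l==i];zt=np.percentile(p[:,2],97);t=p[np.abs(p[:,2]-zt)<6]
            r=cv2.minAreaRect(t[:,:2].astype(np.float32))
            print(n,name,ce[i].round(),st[i,4],'ztop',zt.round(),'n',len(t),'rect',np.round(r[0]),np.round(r[1]),round(r[2],1),'mean',t.mean(0).round())
```

```text
scene red [204. 262.] 365 ztop 110.0 n 160 rect [491. 312.] [44. 18.] 79.3 mean [490. 312. 107.]
scene red [174. 321.] 190 ztop 66.0 n 96 rect [460. 434.] [31. 12.] 60.1 mean [460. 434.  64.]
scene blue [242. 138.] 518 ztop 101.0 n 92 rect [713. -95.] [12. 83.] 86.9 mean [713. -94.  99.]
scene blue [233. 201.] 314 ztop 110.0 n 120 rect [554. 139.] [48. 18.] 70.3 mean [554. 139. 107.]
side red [222. 160.] 100 ztop 109.0 n 40 rect [492. 303.] [43. 16.] 67.7 mean [491. 301. 107.]
side blue [263. 181.] 145 ztop 109.0 n 60 rect [554. 130.] [46. 19.] 68.7 mean [554. 129. 107.]
side blue [342. 230.] 41 ztop 46.0 n 5 rect [ 672. -105.] [2. 9.] 38.3 mean [ 672. -104.   45.]
side blue [390. 249.] 714 ztop 100.0 n 159 rect [ 714. -246.] [14. 90.] 89.0 mean [ 711. -248.   98.]
side yel [315. 255.] 1055 ztop 71.0 n 658 rect [ 537. -171.] [94. 71.] 88.9 mean [ 535. -175.   69.]
side yel [315. 322.] 158 ztop 15.0 n 139 rect [ 452. -312.] [27. 48.] 14.3 mean [ 454. -312.   12.]
```

View pics/crop.png

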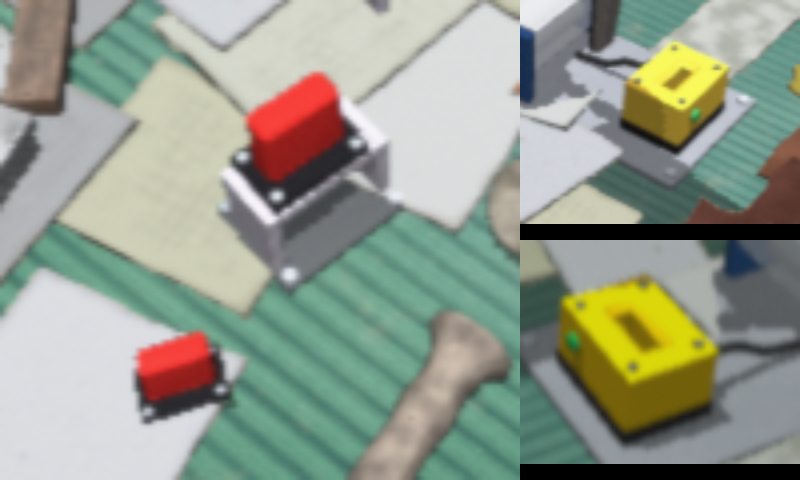

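The crop confirms it: the red grip on a black flange in the stand is the larger one, and the small red piece is a decoy. I'll move above it and look with the wrist camera.

Call:
send_rows:
  series:
    - {"dp": [0.03, -0.01, 0], "dr": [0, 0, 2]}
    - {"dp": [0.07, -0.02, 0], "dr": [0, 0, 5]}
    - {"dp": [0.11, -0.03, 0], "dr": [0, 0, 8]}
    - {"dp": [0.15, -0.04, 0], "dr": [0, 0, 11]}
    - {"dp": [0.19, -0.05, 0], "dr": [0, 0, 14]}
    - {"dp": [0.23, -0.06, 0], "dr": [0, 0, 15]}
    - {"dp": [0.27, -0.075, 0], "dr": [0, 0, 15]}
    - {"dp": [0.295, -0.082, 0], "dr": [0, 0, 15]}
    - {"dp": [0.307, -0.084, 0], "dr": [0, 0, 15]}
    - {"dp": [0.307, -0.084, 0], "dr": [0, 0, 15]}
    - {"dp": [0.307, -0.084, 0], "dr": [0, 0, 15]}
    - {"dp": [0.307, -0.084, 0], "dr": [0, 0, 15]}

```text
time: 1.35
position: [491.6, 305.7, 222.5]
orientation: [3.142, 0.0, 1.307]
ft_force: [0.4, -0.0, 0.3]
grip_width: 91.8
gripper_force: 0.0
```

Run:
```python
from h import *
f=grab('wrist','w1.png');P=cloud(f);s=bot.get_state();print(s['position'],s['orientation'],s['time'])
hsv=cv2.cvtColor(f['color'],cv2.COLOR_RGB2HSV);H,S,V=[hsv[...,i].astype(int) for i in range(3)]
m=((H<6)|(H>174))&(S>170)&(V>70)&(f['depth']>0)&(abs(P[...,2]-108)<8)
t=P[m];print(len(t),t.mean(0),cv2.minAreaRect(t[:,:2].astype(np.float32)))
```

```text
[491.58175675 305.70346737 222.54942364] [3.14152972e+00 3.53783726e-04 1.30712724e+00] 1.4
1166 [492.68279415 311.54075644 108.10674979] ((492.37457275390625, 309.7930603027344), (47.768333435058594, 21.666515350341797), 78.92807006835938)
```

View pics/w1.png

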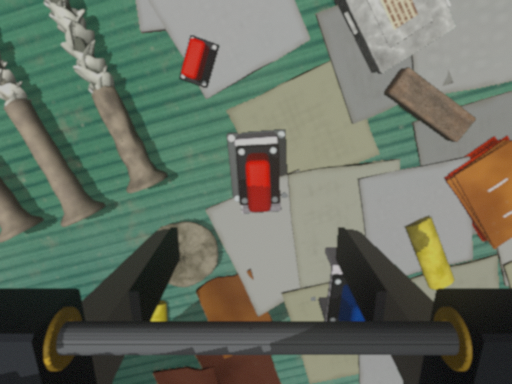

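The wrist view shows the red grip in its stand at (258,180), the decoy at (198,60), and the blue one at (345,300), clear of the fingers. Position is (492.4, 309.8) with its y axis at 79°. I'll descend and grip.

Call:
send_rows:
  series:
    - {"dp": [0.002, 0, 0.01], "dr": [0, 0, -2]}
    - {"dp": [0.004, 0, 0.03], "dr": [0, 0, -4]}
    - {"dp": [0.004, 0, 0.05], "dr": [0, 0, -4]}
    - {"dp": [0.004, 0, 0.07], "dr": [0, 0, -4]}
    - {"dp": [0.004, 0, 0.09], "dr": [0, 0, -4]}
    - {"dp": [0.004, 0, 0.105], "dr": [0, 0, -4]}
    - {"dp": [0.004, 0, 0.12], "dr": [0, 0, -4]}
    - {"dp": [0.004, 0, 0.13], "dr": [0, 0, -4]}
    - {"dp": [0.004, 0, 0.137], "dr": [0, 0, -4]}
    - {"dp": [0.004, 0, 0.142], "dr": [0, 0, -4]}
    - {"dp": [0.004, 0, 0.142], "dr": [0, 0, -4]}
    - {"dp": [0.004, 0, 0.142], "dr": [0, 0, -4]}

```text
time: 2.6
position: [492.4, 311.0, 81.1]
orientation: [3.141, -0.0, 1.379]
ft_force: [0.4, 0.9, -0.5]
grip_width: 91.9
gripper_force: 0.0
```

Call:
send_rows:
  series:
    - {"dp": [0, 0, 0], "dr": [0, 0, 0]}
    - {"dp": [0, 0, 0], "dr": [0, 0, 0]}
    - {"dp": [0, 0, 0], "dr": [0, 0, 0]}
    - {"dp": [0, 0, 0], "dr": [0, 0, 0]}
    - {"dp": [0, 0, 0], "dr": [0, 0, 0]}
    - {"dp": [0, 0, 0], "dr": [0, 0, 0]}
    - {"dp": [0, 0, 0], "dr": [0, 0, 0]}
    - {"dp": [0, 0, 0], "dr": [0, 0, 0]}
    - {"dp": [0, 0, 0], "dr": [0, 0, 0]}
    - {"dp": [0, 0, 0], "dr": [0, 0, 0]}
    - {"dp": [0, 0, 0], "dr": [0, 0, 0]}
    - {"dp": [0, 0, 0], "dr": [0, 0, 0]}
  fingers: 0.01
  squeeze: 30

```text
time: 3.8
position: [492.1, 310.9, 80.6]
orientation: [3.141, -0.0, 1.379]
ft_force: [0.5, -0.2, 0.7]
grip_width: 21.9
gripper_force: 30.0
```

Gripped at 21.9 mm, which matches the 22 mm grip. Lifting straight out.

Call:
send_rows:
  series:
    - {"dp": [0, 0, -0.005], "dr": [0, 0, 0]}
    - {"dp": [0, 0, -0.015], "dr": [0, 0, 0]}
    - {"dp": [0, 0, -0.03], "dr": [0, 0, 0]}
    - {"dp": [0, 0, -0.045], "dr": [0, 0, 0]}
    - {"dp": [0, 0, -0.06], "dr": [0, 0, 0]}
    - {"dp": [0, 0, -0.075], "dr": [0, 0, 0]}
    - {"dp": [0, 0, -0.09], "dr": [0, 0, 0]}
    - {"dp": [0, 0, -0.105], "dr": [0, 0, 0]}
    - {"dp": [0, 0, -0.12], "dr": [0, 0, 0]}
    - {"dp": [0, 0, -0.135], "dr": [0, 0, 0]}
    - {"dp": [0, 0, -0.145], "dr": [0, 0, 0]}
    - {"dp": [0, 0, -0.15], "dr": [0, 0, 0]}

```text
time: 5.0
position: [492.5, 311.0, 232.1]
orientation: [3.14, -0.001, 1.379]
ft_force: [0.1, -1.3, -1.2]
grip_width: 21.7
gripper_force: 30.0
```

Run:
```python
from h import *
D=dict(np.load('pics/side.png.npz'));P=cloud(D)
hsv=cv2.cvtColor(D['color'],cv2.COLOR_RGB2HSV);H,S,V=[hsv[...,i].astype(int) for i in range(3)]
m=(H>22)&(H<34)&(S>150)&(V>70)&(abs(P[...,2]-70)<5);m[:,:280]=0;m[:,350:]=0
t=P[m];print(len(t),np.percentile(t,[2,98],axis=0))
# stretch the top for an enlarged rectified picture: 2 px/mm over x 480..600,y -240..-110, at z=70
for n in('side','scene'):
    f=dict(np.load(f'pics/{n}.png.npz'))
    fl=192/np.tan(np.radians(float(f['vertical_fov']))/2);K=np.array([[fl,0,f['cx']],[0,fl,f['cy']],[0,0,1]],float)
    X=[[480,-240,70],[600,-240,70],[600,-110,70],[480,-110,70]]
    px,_=cv2.projectPoints(np.array(X,float),f['rvec'].astype(float),f['tvec'].astype(float),K,None)
    M=cv2.getPerspectiveTransform(px.reshape(4,2).astype(np.float32),np.float32([[0,0],[360,0],[360,390],[0,390]]))
    cv2.imwrite(f'pics/r_{n}.png',cv2.warpPerspective(f['color'],M,(360,390))[:,:,::-1])
cv2.imwrite('pics/rect.png',np.hstack([cv2.imread('pics/r_side.png'),cv2.imread('pics/r_scene.png')]))
```

```text
681 [[ 501.66113578 -215.7640543    65.54455745]
 [ 570.51421342 -127.97125913   71.59394688]]
```

View pics/rect.png

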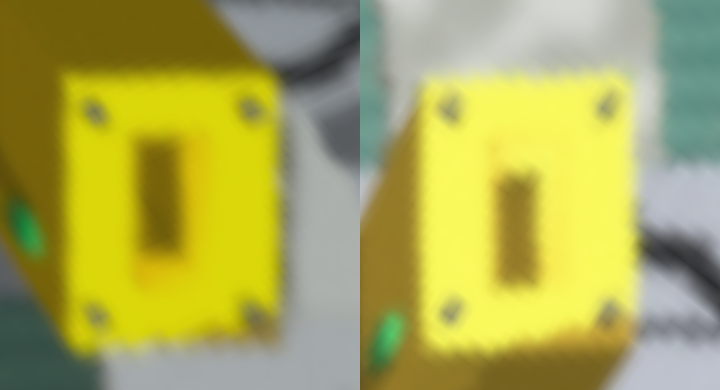

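The rectified switch top puts the slot mouth centre at about (170,211) px in both views, so the slot is at about (536.7, -170) with its y along world y. I'll carry the actuator over.

Call:
send_rows:
  series:
    - {"dp": [-0.014, 0.004, 0], "dr": [0, 0, 0]}
    - {"dp": [-0.046, 0.014, 0], "dr": [0, 0, -1]}
    - {"dp": [-0.088, 0.026, 0], "dr": [0, 0, -2]}
    - {"dp": [-0.13, 0.038, 0], "dr": [0, 0, -3]}
    - {"dp": [-0.171, 0.05, 0], "dr": [0, 0, -4]}
    - {"dp": [-0.213, 0.062, 0], "dr": [0, 0, -5]}
    - {"dp": [-0.255, 0.074, 0], "dr": [0, 0, -6]}
    - {"dp": [-0.296, 0.086, 0], "dr": [0, 0, -7]}
    - {"dp": [-0.338, 0.099, 0], "dr": [0, 0, -8]}
    - {"dp": [-0.375, 0.11, 0], "dr": [0, 0, -9]}
    - {"dp": [-0.4, 0.117, 0], "dr": [0, 0, -10]}
    - {"dp": [-0.41, 0.12, 0], "dr": [0, 0, -11]}

```text
time: 6.2
position: [530.4, -117.8, 229.5]
orientation: [-3.14, 0.0, 1.568]
ft_force: [-0.5, 1.4, -1.5]
grip_width: 21.9
gripper_force: 30.0
```

Call:
send_rows:
  series:
    - {"dp": [0, 0, 0], "dr": [0, 0, 0]}
    - {"dp": [0, 0, 0], "dr": [0, 0, 0]}
    - {"dp": [0, 0, 0], "dr": [0, 0, 0]}

```text
time: 6.5
position: [531.2, -113.8, 230.2]
orientation: [-3.141, -0.0, 1.571]
ft_force: [-0.4, 0.4, -0.7]
grip_width: 22.1
gripper_force: 30.0
```

Run:
```python
from h import *
f=grab('wrist','w2.png');P=cloud(f);s=bot.get_state();print(s['position'],s['orientation'],s['time'])
hsv=cv2.cvtColor(f['color'],cv2.COLOR_RGB2HSV);H,S,V=[hsv[...,i].astype(int) for i in range(3)]
m=(H>22)&(H<34)&(S>130)&(V>60)&(abs(P[...,2]-70)<5);t=P[m];print('yel',len(t),np.percentile(t,[1,99],axis=0) if len(t) else '')
m=((H<6)|(H>174))&(S>170)&(V>50)&(P[...,2]>190);t=P[m];print('red',len(t),np.percentile(t,[1,50,99],axis=0) if len(t) else '')
```

```text
[ 531.3072869  -113.73233842  230.37941429] [-3.14109876e+00 -3.09738615e-04  1.57163429e+00] 6.55
yel 43 [[ 567.81663865 -169.55592158   67.7346735 ]
 [ 569.80632352 -124.83275801   72.40823634]]
red 4833 [[ 519.11170957 -137.5223954   223.0025408 ]
 [ 529.72579705 -106.55686855  257.6726769 ]
 [ 540.65243664  -90.78201042  259.65734106]]
```

View pics/w2.png

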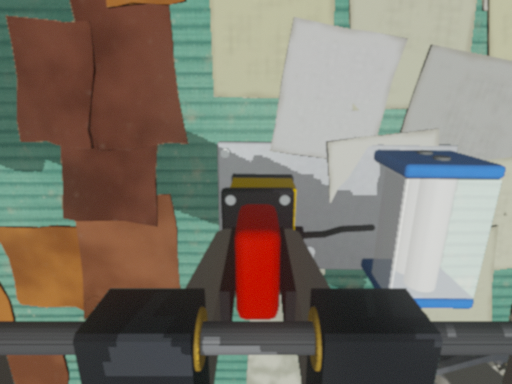

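The actuator hangs upright and centred in the grip at (257,260); the switch's far edge shows behind the flange at (262,182). The edges agree with the slot position. I'll move over it and down to just above the mouth.

Call:
send_rows:
  series:
    - {"dp": [-0.01, 0.001, 0], "dr": [0, 0, 0]}
    - {"dp": [-0.03, 0.003, 0], "dr": [0, 0, 0]}
    - {"dp": [-0.046, 0.005, 0], "dr": [0, 0, 0]}
    - {"dp": [-0.056, 0.0055, 0], "dr": [0, 0, 0]}
    - {"dp": [-0.056, 0.0055, 0.015], "dr": [0, 0, 0]}
    - {"dp": [-0.056, 0.0055, 0.035], "dr": [0, 0, 0]}
    - {"dp": [-0.056, 0.0055, 0.055], "dr": [0, 0, 0]}
    - {"dp": [-0.056, 0.0055, 0.07], "dr": [0, 0, 0]}
    - {"dp": [-0.056, 0.0055, 0.08], "dr": [0, 0, 0]}
    - {"dp": [-0.056, 0.0055, 0.085], "dr": [0, 0, 0]}
    - {"dp": [-0.056, 0.0055, 0.085], "dr": [0, 0, 0]}
    - {"dp": [-0.056, 0.0055, 0.085], "dr": [0, 0, 0]}

```text
time: 7.75
position: [537.6, -170.7, 146.4]
orientation: [3.14, 0.001, 1.571]
ft_force: [0.5, 0.7, -1.1]
grip_width: 21.7
gripper_force: 30.0
```

Run:
```python
from h import *
a=grab('side','s2.png');b=grab('scene','c2.png')
print(bot.get_state()['position'])
cv2.imwrite('pics/x2.png',np.hstack([cv2.resize(a['color'][180:290,265:365],(400,440)),cv2.resize(b['color'][80:190,250:350],(400,440))])[:,:,::-1])
```

```text
[ 537.71876293 -170.83830454  146.63777564]
```

View pics/x2.png

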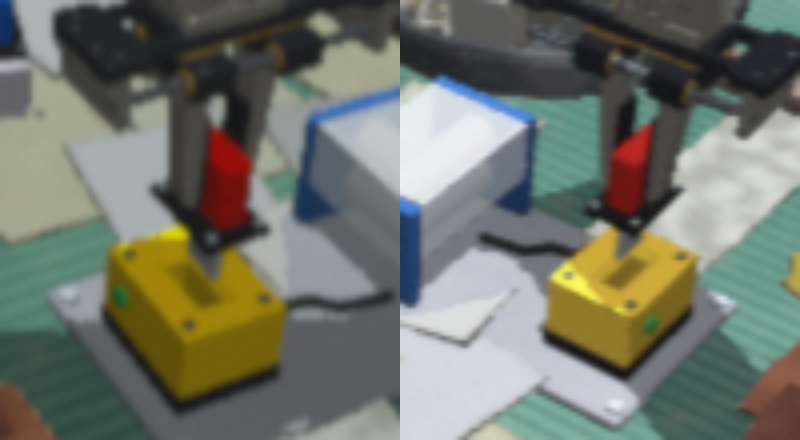

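The tongue sits about 11 mm above the mouth, lined up to within a millimetre or two. The tongue tip is at crop (215,280) in side and (628,255) in scene, with the slot at (197,282) and (628,268). I'll make a small correction and go down slowly.

Call:
send_rows:
  series:
    - {"dp": [0.001, -0.001, 0.003], "dr": [0, 0, 0]}
    - {"dp": [0.001, -0.001, 0.007], "dr": [0, 0, 0]}
    - {"dp": [0.001, -0.001, 0.011], "dr": [0, 0, 0]}
    - {"dp": [0.001, -0.001, 0.015], "dr": [0, 0, 0]}
    - {"dp": [0.001, -0.001, 0.019], "dr": [0, 0, 0]}
    - {"dp": [0.001, -0.001, 0.022], "dr": [0, 0, 0]}
    - {"dp": [0.001, -0.001, 0.025], "dr": [0, 0, 0]}
    - {"dp": [0.001, -0.001, 0.025], "dr": [0, 0, 0]}

```text
time: 8.65
position: [535.8, -169.4, 120.0]
orientation: [-3.141, -0.0, 1.571]
ft_force: [0.0, -0.4, -1.5]
grip_width: 21.8
gripper_force: 30.0
```

In the slot with no contact force. Continuing down.

Call:
send_rows:
  series:
    - {"dp": [0, 0, 0.004], "dr": [0, 0, 0]}
    - {"dp": [0, 0, 0.008], "dr": [0, 0, 0]}
    - {"dp": [0, 0, 0.012], "dr": [0, 0, 0]}
    - {"dp": [0, 0, 0.016], "dr": [0, 0, 0]}
    - {"dp": [0, 0, 0.019], "dr": [0, 0, 0]}
    - {"dp": [0, 0, 0.021], "dr": [0, 0, 0]}
    - {"dp": [0, 0, 0.022], "dr": [0, 0, 0]}
    - {"dp": [0, 0, 0.023], "dr": [0, 0, 0]}
    - {"dp": [0, 0, 0.024], "dr": [0, 0, 0]}
    - {"dp": [0, 0, 0.024], "dr": [0, 0, 0]}

```text
time: 9.65
position: [536.1, -169.5, 96.5]
orientation: [-3.142, -0.0, 1.571]
ft_force: [0.1, -0.4, -1.7]
grip_width: 21.6
gripper_force: 30.0
```

Call:
send_rows:
  series:
    - {"dp": [0, 0, 0.001], "dr": [0, 0, 0]}
    - {"dp": [0, 0, 0.0015], "dr": [0, 0, 0]}
    - {"dp": [0, 0, 0.002], "dr": [0, 0, 0]}
    - {"dp": [0, 0, 0.002], "dr": [0, 0, 0]}
    - {"dp": [0, 0, 0.002], "dr": [0, 0, 0]}

```text
time: 10.15
position: [536.3, -169.6, 95.6]
orientation: [3.141, 0.0, 1.571]
ft_force: [-2.4, 1.3, 5.1]
grip_width: 22.0
gripper_force: 30.0
```

There is 5 N of contact at the expected height, so the flange is resting on the switch. Releasing and retreating.

Call:
send_rows:
  series:
    - {"dp": [0, 0, 0], "dr": [0, 0, 0]}
    - {"dp": [0, 0, 0], "dr": [0, 0, 0]}
    - {"dp": [0, 0, 0], "dr": [0, 0, 0]}
    - {"dp": [0, 0, 0], "dr": [0, 0, 0]}
    - {"dp": [0, 0, 0], "dr": [0, 0, 0]}
    - {"dp": [0, 0, 0], "dr": [0, 0, 0]}
    - {"dp": [0, 0, 0], "dr": [0, 0, 0]}
    - {"dp": [0, 0, 0], "dr": [0, 0, 0]}
  fingers: 0.07

```text
time: 10.95
position: [536.1, -169.5, 94.6]
orientation: [-3.142, 0.0, 1.571]
ft_force: [-0.8, 0.3, 0.2]
grip_width: 70.1
gripper_force: 0.0
```

Call:
send_rows:
  series:
    - {"dp": [0, 0, -0.01], "dr": [0, 0, 0]}
    - {"dp": [0, 0, -0.03], "dr": [0, 0, 0]}
    - {"dp": [0, 0, -0.05], "dr": [0, 0, 0]}
    - {"dp": [0, 0, -0.075], "dr": [0, 0, 0]}
    - {"dp": [0, 0, -0.1], "dr": [0, 0, 0]}
    - {"dp": [0, 0, -0.12], "dr": [0, 0, 0]}
    - {"dp": [0, 0, -0.13], "dr": [0, 0, 0]}
    - {"dp": [0, 0, -0.13], "dr": [0, 0, 0]}
    - {"dp": [0, 0, -0.13], "dr": [0, 0, 0]}

```text
time: 11.85
position: [535.7, -169.3, 223.9]
orientation: [-3.141, -0.001, 1.571]
ft_force: [-0.5, -0.0, 0.1]
grip_width: 69.9
gripper_force: 0.0
```

Run:
```python
from h import *
a=grab('side','s3.png');b=grab('scene','c3.png');f=grab('wrist','w3.png');P=cloud(f)
hsv=cv2.cvtColor(f['color'],cv2.COLOR_RGB2HSV);H,S,V=[hsv[...,i].astype(int) for i in range(3)]
m=((H<6)|(H>174))&(S>170)&(V>50)&(abs(P[...,2]-123)<10);t=P[m];print(np.median(t[:,2]),cv2.minAreaRect(t[:,:2].astype(np.float32)))
cv2.imwrite('pics/x3.png',np.hstack([cv2.resize(a['color'][180:290,265:365],(400,440)),cv2.resize(b['color'][80:190,250:350],(400,440))])[:,:,::-1])
```

```text
123.50028550620573 ((535.38330078125, -170.71522521972656), (46.2808837890625, 21.077468872070312), 89.59911346435547)
```

View pics/x3.png

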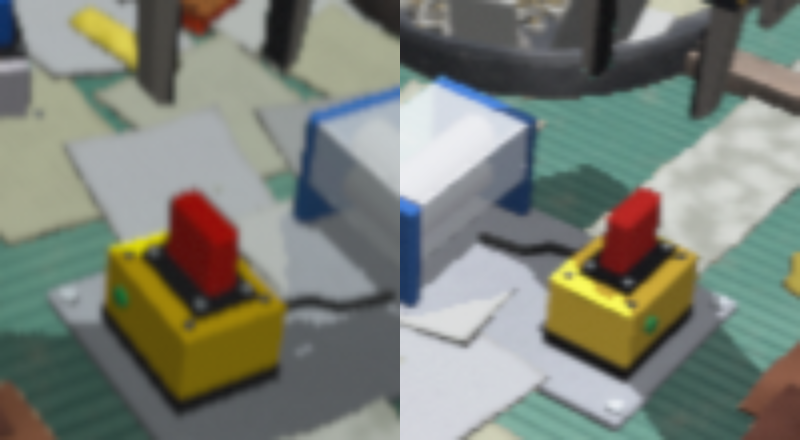

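The actuator sits flush and upright on the switch (side crop (205,250), scene crop (632,240)), with its top at 123.5 mm as expected and the gripper clear.

```bash
python3 -c "
from station import bot
print(bot.sign_off())"
```

```text
the job is handed in; nothing more can be done
None
```

The red-handled actuator is fully home in the yellow switch's slot and released, I never touched the blue one, and the job was handed in at about 12 s; no verdict was returned.

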